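# Open the pressure cooker in its safe order

## Task

Open the pressure cooker that has finished on the hob: turn the selector lever on its lid all the way round to vent, draw the latch on the lid handle fully back until it stops, then swing the lid handle anticlockwise away from the pot handle as far as it goes, ready for the lid to be lifted off. If the latch stops after only a few millimetres the pressure pin is hanging up: let go, press the pin down with a light push and try again - never force a part that is blocked. Leave the selector on vent and do not disturb the things standing about.

Things in the scene. Friction and masses are not known exactly. Their poses are not given: they have to be found in the camera images.
- cooker: The pressure cooker's pot, steel, 208 mm across, 98 mm high (127 mm with its lid), fixed on the hob: full and heavy. Origin at the centre of its underside; its z, up, is also the lid's turning axis. Its black handle runs along its own -x to x = -246 mm, top at z = 103 mm; while the lid is closed the lid's handle lies straight over it, and the lid's axes equal the pot's.
- cooker_lid (a joint): Turning of the lid on the pot, rad: 0 = closed (one handle over the other), grows anticlockwise seen from above, 0.52 = fully open, at its stop. The seal drags with 1 N m (5 N at the handle); it stays where left. The latch's bolt, in a strike plate under the handle, locks it at 0; only within 2 mm of the latch's stop can the bolt leave sideways.
- lid_grip (a point): On the lid's black handle at mid-height, 197 mm from the lid's axis; axes as the lid's (x from the handle's end toward the lid's axis, z up). The handle is 30 mm wide, 22 mm thick (point +-11 mm), straight, and free from 175 to 248 mm from the axis; the pot handle's top lies 26 mm below this point.
- cooker_selector (a joint): Turning of the selector lever at the lid's centre, rad: grows anticlockwise seen from above; 0 = lever along the lid's -y, 1.45 = vent, against its stop (lever nearly along the lid's +x, away from the handle). It turns with 2 N at the lever's end and stays where left. Below 1.25 it props the pressure pin up, which blocks the latch.
- selector_grip (a point): On the axis of the upright round finger post at the end of the selector lever, 45 mm from the lid's axis. The post is 17 mm thick; its top is 10 mm above this point and it is clear of the lever arm down to 9 mm below this point. Axes turn with the lever (-y outward along the lever, z up).
- pin_top (a point): Point fixed to the lid, on the pressure pin's axis (steel button 9 mm thick at the handle's root, 68 mm from the lid's axis), at the button's top when up; it does not follow the pin. Axes as the lid's. Fully down is 7 mm lower, 5 mm above the latch plate round it. On vent the pin drops of itself or hangs part way; a hung-up pin yields to 3 N straight down and stays down.
- cooker_latch: Thumb tab of the latch, upright on the lid handle: 14 mm thick along the handle, 24 mm across, +-9 mm tall about this origin. Axes as the lid's. With its plate and bolt it slides along -x; locked it is at x = -57 mm from point pin_top. Drags with 8 N, stays where left. Pin up: it stops after 2 mm; else at a firm stop 7 to 25 mm back, different each time. Over 15 N against a stop damages it.
- pepper_jar: Spice jar with a green cap, 41 mm across, 97 mm high, standing on the hob; leave alone. Origin under its centre.
- lemon: Lemon, 72 mm long, lying on the worktop; leave alone. Origin under its centre.
- spoon: Tablespoon, 188 mm long, lying on the worktop; leave alone. Origin under its centre.

How it is judged:
On the way, in this order (a step that is already met when the one before it is completed fails the run):
1. the selector lever is turned to vent (beyond 1.3 rad) with the latch still forward (value of joint cooker_selector above 1.3 rad and x of cooker_latch in the frame of pin_top above -0.061 m), for 0.2 s.
2. the latch is drawn back (more than 5 mm) with the lid still closed (x of cooker_latch in the frame of pin_top below -0.062 m and value of joint cooker_lid below 0.04 rad), for 0.2 s.
3. the lid is swung open (beyond 0.46 rad) (value of joint cooker_lid above 0.46 rad), for 0.2 s.
At the end, for the whole second after the job is handed in: The lid stands open and at rest (turned beyond 0.46 of its 0.52 rad), the selector is still on vent (beyond 1.3 rad), the latch is back by more than 5 mm, and pepper jar, lemon and spoon are within 3 cm of where they were (value of joint cooker_lid above 0.46 rad and value of joint cooker_selector above 1.3 rad and x of cooker_latch in the frame of pin_top below -0.062 m and angular speed of cooker_latch below 0.05 rad/s and distance of each of pepper_jar, lemon, spoon from where it was at the start of the episode below 0.03 m); the robot touches nothing.
It fails at once if the latch is forced against whatever blocks it (more than 15 N between the latch and the pin or strike plate) (contact force between cooker_latch and cooker above 15 N).
It fails at once if a bystander is knocked away (distance of any of pepper_jar, lemon, spoon from where it was at the start of the episode above 0.05 m).
It also fails if it takes over 72 s, if anything falls off the work surface, if the arm or the gripper's body presses on something with over 40 N, if the wrist force passes 120 N, or if a joint passes its speed limit or range.

## Robot

A 7-joint arm with a two-finger parallel gripper is mounted at the origin on a cart in front of the work surface, level with it; the furniture and walls round the work are solid. World frame = base frame: x ahead of the robot, y to its left, z up, the work surface at z = 0. Lengths are in m, angles in rad, forces in N, time in s.
With the tool pointing down it reaches from about 0.425 to 0.95 m from the base axis. Payload 4.7 kg.
Tool frame: the origin (TCP) lies midway between the tips of the shut fingers; the grasp point (between the pads) lies 19 mm behind it; x points along the fingers, y is the direction in which the jaws open and shut, and the axes are right-handed (so a half turn about x gives the same grasp; the last joint's range is limited). The gripper opens to 87 mm and grips with 3 to 60 N. Pads are 19 mm wide; open, the fingers measure 117 mm over their backs; the gripper's body (75 mm by 190 mm) begins 51 mm behind the grasp point.
Start: joints at [1.233, 0.469, -0.049, 1.532, 0.024, 1.141, -0.082], TCP at [0.205, -0.643, 0.223] pointing down, gripper open.
Joint ranges: [-2.59, 2.59], [-0.33, 1.99], [-1.39, 1.29], [0.1, 2.45], [-1.04, 4.18], [0.21, 1.99], [-2.66, 2.66]. Speed limits (rad/s): [2.57, 2.57, 3.14, 3.14, 3.14, 3.14, 3.14].

## Interface

Orientations are given as a 3x3 rotation matrix whose columns are the frame's x, y, z axes.
In Python, from cell import robot gives the robot as it stands.
- The arm moves only by the tool jog_arm, never from a script. Its argument "rows" is a list that holds one entry, the list of rows, each a list of 7 numbers: the shift along the tool's x, y, z in mm, then the turn, a rotation vector about the tool's x, y, z in rad, then the finger opening in mm, from 0 to 87. A call has 1 to 5 rows; each row shifts and turns the commanded pose from where the row before left it, along the tool's axes as they then stand; what a row does not reach is not made up. A row lasts 1/12 s, in which the tool goes at most 41.7 mm and 7.16 degrees, less where a joint would pass 70% of its speed; a pose out of reach is approached as far as the arm can. A call is refused whole if a number of a shift passes 41.7 or a number of a turn 0.125, either way. A call with a gripper value outside its range is refused whole. The fingers move at their own pace and stop on an object; the grip force is fixed at half the most. Time passes only in rows, so rows that do not move let the fingers close. It gives the time, the measured TCP pose, the force and the opening at its end, in the units of the state.
- robot.get_obs(): the state, without advancing time (a new reading comes with each control period).
- robot.snapshot(name): name is "scene" or "top"; returns the picture (384x512x3 uint8, blue, green, red); there is no depth.
- robot.camera_model(name): a dict with "fov_y" (degrees; the focal length in pixels is half the picture's height over the tangent of half this angle, whatever the lens; pixels are square), "cx", "cy" (the principal point, pixels), "R" (3x3) and "t" (3): a world point X has camera coordinates R X + t. Camera axes: x right, y down, z forward; pixel columns grow to the right and rows downward; lengths in m; the calibration is good to about 2 mm. A picture is of the moment at which its call begins. camera_model takes no time and is no camera call.
- robot.job_done(): hands the job in, once; it reports no verdict.
The state is a dict: "clock": time; "qpos": joint angles; "joint_vel": joint speeds; "effort": joint torques, N m; "tcp_pos": TCP position; "tcp_rot": TCP orientation; "force": force on the tool from outside, world axes, zero at the start; "wrist_torque": the same for the moment, N m; "finger_gap": finger opening in m.
Only numpy, scipy, OpenCV 4.12 (cv2) and the standard library are available. Lean on these libraries where they do the work, as an engineer would, in place of code of your own. Each camera call takes 0.05 s, during which the arm holds its last target. There are 200 camera calls.

## Working session

There is one attempt and no reset: what is moved stays moved. The work goes in short steps, Python scripts to look and compute and a tool call to move; the robot and the scene stay as the last step left them, time stands still between calls to the robot, and variables do not carry over. Pictures are saved under pics/ and viewed, about 8 in all and at most 12, crops included, and the job is handed in when it is done.

Besides the shell and the picture viewer there is one more tool, called after "Emit:" by a JSON object that holds its "fn" and its "kwargs", one argument or row to a line. jog_arm: Moves the arm, as the interface text tells. Its arguments: {"type":"object","properties":{"rows":{"type":"array","items":{"type":"array","items":{"type":"array","items":{"type":"number"}}}}},"required":["rows"]}

```bash
mkdir -p pics; ls; python3 - <<'E'
from cell import robot
import cv2
for n in("scene","top"):
    im=robot.snapshot(n); cv2.imwrite(f"pics/{n}0.png",im)
    m=robot.camera_model(n); print(n,m)
o=robot.get_obs(); print(o)
E
```

```text
pics
scene {'fov_y': 44.55594080079356, 'cx': 256.26539964033293, 'cy': 194.10118063751605, 'R': array([[ 0.88146252, -0.47195555,  0.01678677],
       [-0.19052099, -0.38790791, -0.90179222],
       [ 0.43211756,  0.79169781, -0.43184372]]), 't': array([-0.55107811,  0.10028391,  1.49153288])}
top {'fov_y': 45.03282445509714, 'cx': 250.14932416772334, 'cy': 192.1505324486726, 'R': array([[-3.40070582e-03, -9.99903418e-01,  1.34755597e-02],
       [-9.82726375e-01,  8.48223634e-04, -1.85062561e-01],
       [ 1.85033257e-01, -1.38721313e-02, -9.82634346e-01]]), 't': array([-0.24630299,  0.48473207,  1.41498778])}
{'clock': 0.1, 'qpos': array([ 1.23310873,  0.46935977, -0.04860183,  1.53358054,  0.02406129,
        1.14097203, -0.0823329 ]), 'joint_vel': array([-0.00062211, -0.00134453, -0.00045504, -0.00261125,  0.00131684,
        0.00115298,  0.00112065]), 'effort': array([ 3.30379507e-04, -5.09172428e+01, -8.15511332e-02, -2.36831117e+01,
       -6.15658471e-02,  3.44588212e-02,  5.67915038e-05]), 'tcp_pos': array([ 0.20499985, -0.6425549 ,  0.22160248]), 'tcp_rot': array([[-5.47847097e-04,  3.03890200e-01, -9.52706905e-01],
       [ 1.64756523e-03, -9.52705480e-01, -3.03890693e-01],
       [-9.99998493e-01, -1.73613240e-03,  2.12580040e-05]]), 'force': array([ 0.54255699, -0.32371988, -0.02827607]), 'wrist_torque': array([-0.01637224,  0.01856855,  0.01044126]), 'finger_gap': 0.08705193188620096}
```

View pics/top0.png

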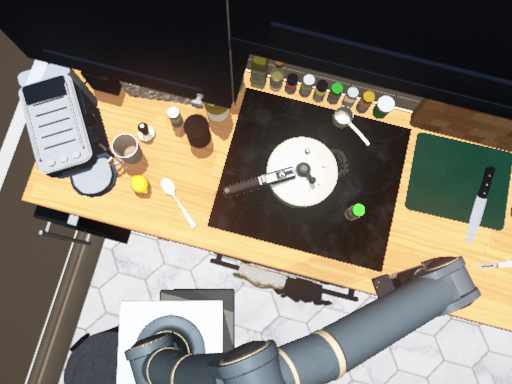

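View pics/scene0.png

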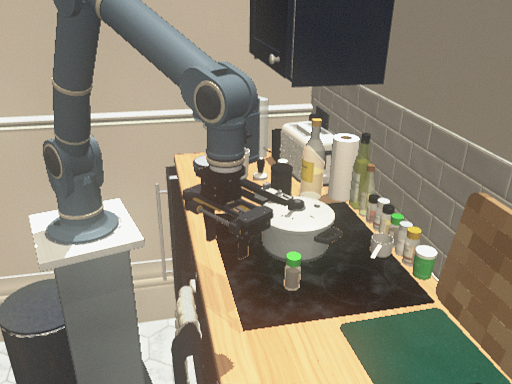

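The top picture shows the cooker's lid at about (303,172), its handle running left to (228,188), the jar at (357,211), and the lemon and spoon far left. I'll zoom in.

```bash
cat > h.py <<'E'
import numpy as np, cv2
from cell import robot
def cam(n):
    m=robot.camera_model(n); f=192/np.tan(np.radians(m['fov_y']/2))
    return m,f
def px2w(n,u,v,z):
    m,f=cam(n); d=m['R'].T@np.array([(u-m['cx'])/f,(v-m['cy'])/f,1]); c=-m['R'].T@m['t']
    return c+d*(z-c[2])/d[2]
def w2px(n,X):
    m,f=cam(n); p=m['R']@np.asarray(X)+m['t']; return np.array([m['cx']+f*p[0]/p[2],m['cy']+f*p[1]/p[2]])
def crop(n,name,u0,v0,w,h,s,im=None):
    im=robot.snapshot(n) if im is None else im
    cv2.imwrite('pics/'+name,cv2.resize(im[v0:v0+h,u0:u0+w],None,fx=s,fy=s,interpolation=cv2.INTER_CUBIC))
E
python3 - <<'E'
from h import *
a=cv2.imread('pics/top0.png'); crop('top','c0.png',215,125,155,110,5,a)
for u,v,z in((303,172,.115),(228,188,.12),(357,211,.09)): print(px2w('top',u,v,z))
E
```

```text
[ 0.53350648 -0.40708595  0.115     ]
[ 0.48316515 -0.17992195  0.12      ]
[ 0.41734616 -0.57225006  0.09      ]
```

View pics/c0.png

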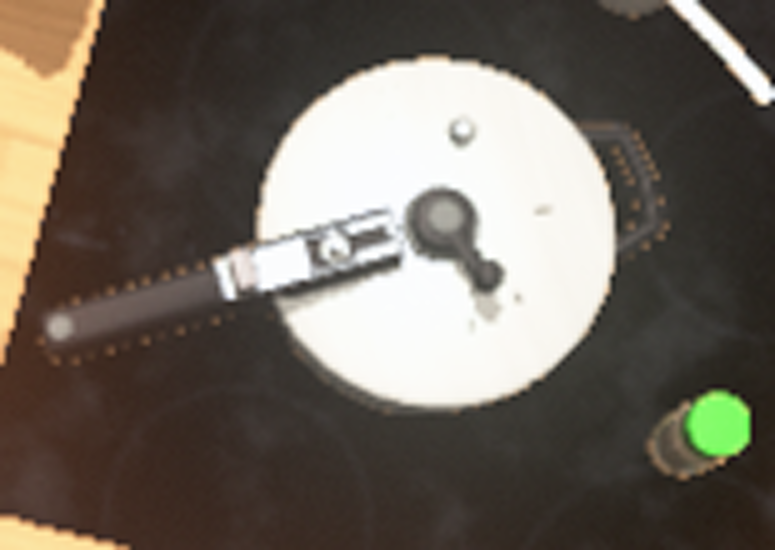

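The crop shows the selector hub at (303,169), post (312.6,179.6), pin (282,174.6), tab about (263,179) and handle end (226.6,190.4), all in top pixels. Next, a crop of the scene view for heights.

```bash
python3 - <<'E'
from h import *
a=cv2.imread('pics/scene0.png'); crop('scene','c1.png',215,170,140,100,5.5,a)
C=px2w('top',303.2,169,.15);E=px2w('top',226.6,190.4,.14);P=px2w('top',312.6,179.6,.155);N=px2w('top',282,174.6,.145);T=px2w('top',263,179,.15)
for q in(C,E,P,N,T): print(q.round(4),np.linalg.norm(q[:2]-C[:2]).round(4),np.degrees(np.arctan2(*(q-C)[1::-1])).round(1))
g=[px2w('top',215+x/5,125+y/5,.1) for x,y in((258,225),(617,225),(437,57),(437,410))]
print(np.round(g,4))
E
```

```text
[ 0.5344 -0.4033  0.15  ] 0.0 0.0
[ 0.472  -0.1765  0.14  ] 0.2352 105.4
[ 0.5012 -0.4295  0.155 ] 0.0423 -141.7
[ 0.5186 -0.3406  0.145 ] 0.0647 104.2
[ 0.5042 -0.2839  0.15  ] 0.1232 104.2
[[ 0.5433 -0.2973  0.1   ]
 [ 0.5433 -0.5183  0.1   ]
 [ 0.6508 -0.41    0.1   ]
 [ 0.4283 -0.4046  0.1   ]]
```

View pics/c1.png

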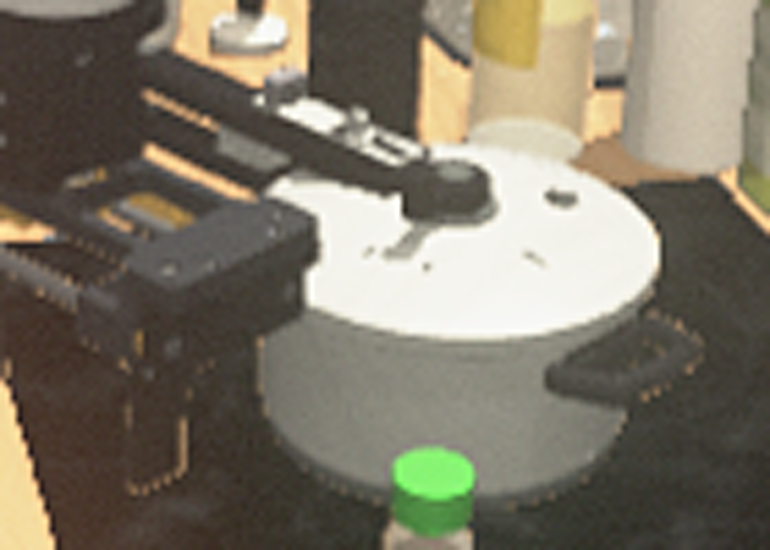

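```bash
cat >> h.py <<'E'
def tri(a,b):
    # a top px, b scene px -> point, gap
    L=[]
    for n,p in(('top',a),('scene',b)):
        m,f=cam(n); d=m['R'].T@np.array([(p[0]-m['cx'])/f,(p[1]-m['cy'])/f,1]); L.append((-m['R'].T@m['t'],d/np.linalg.norm(d)))
    (c1,d1),(c2,d2)=L; s=np.linalg.lstsq(np.c_[d1,-d2],c2-c1,rcond=None)[0]
    p,q=c1+s[0]*d1,c2+s[1]*d2; return (p+q)/2,np.linalg.norm(p-q)
E
python3 - <<'E'
from h import *
s=lambda x,y:(215+x/5.5,170+y/5.5)
for n,a,b in(('hub?',(303.2,169),s(460,178)),('post?',(312.6,179.6),s(460,178)),('post2',(312.6,179.6),s(440,180)),('pin',(282,174.6),s(354,122)),('tab',(263,179),s(287,82)),('jarcap',(358.6,209.6),s(434,470))):
    p,g=tri(a,b); print(n,p.round(4),g.round(4))
for z in(.13,.14,.15,.16,.17): print(z,w2px('scene',px2w('top',303.2,169,z)),w2px('scene',px2w('top',312.6,179.6,z)),(w2px('scene',px2w('top',312.6,179.6,z))-[215,170])*5.5)
E
```

```text
hub? [ 0.5389 -0.4056  0.1447] 0.0069
post? [ 0.5102 -0.4339  0.1619] 0.0229
post2 [ 0.5057 -0.4315  0.1619] 0.0129
pin [ 0.5169 -0.34    0.1544] 0.0009
tab [ 0.5047 -0.2845  0.1573] 0.0046
jarcap [ 0.4212 -0.5755  0.099 ] 0.0019
0.13 [297.32840729 207.24540862] [292.79526174 213.62285754] [427.8739396  239.92571649]
0.14 [296.56108861 204.12104395] [292.02665789 210.38608371] [423.64661842 222.12346041]
0.15 [295.78882632 200.97654995] [291.25328006 207.12920549] [419.39304033 204.21063021]
0.16 [295.01157251 197.81173147] [290.47508362 203.85203499] [415.11295993 186.18619247]
0.17 [294.22927861 194.62639082] [289.69202341 200.55438197] [410.80612876 168.04910086]
```

Emit:
{"fn": "jog_arm", "kwargs": {
  "rows": [
    [[0,-11.2,-34.6,0,0,0,40],[0,-11.2,-34.6,0,0,0,40],[0,-11.2,-34.6,0,0,0,40],[0,-11.2,-34.6,0,0,0,40],[0,-11.2,-34.6,0,0,0,40]]
  ]
}}

```text
clock: 0.52
tcp_pos: [0.354, -0.5358, 0.2221]
tcp_rot: [[-0.0, 0.304, -0.953], [0.001, -0.953, -0.304], [-1.0, -0.001, 0.0]]
force: [0.7, -0.7, -0.7]
finger_gap: 0.0617
```

Emit:
{"fn": "jog_arm", "kwargs": {
  "rows": [
    [[0,-11.2,-34.6,0,0,0,40],[0,-11.2,-34.6,0,0,0,40],[0,-11.2,-34.6,0,0,0,40],[0,-11.2,-34.6,0,0,0,40],[0,0,0,-0.118,0,0,40]]
  ]
}}

```text
clock: 0.93
tcp_pos: [0.4797, -0.4439, 0.2222]
tcp_rot: [[0.005, 0.427, -0.904], [0.005, -0.904, -0.427], [-1.0, -0.003, -0.006]]
force: [0.5, 1.8, 0.0]
finger_gap: 0.0409
```

Emit:
{"fn": "jog_arm", "kwargs": {
  "rows": [
    [[0,0,0,-0.118,0,0,40],[0,0,0,-0.118,0,0,40],[0,0,0,0,0,0,40],[0,0,0,0,0,0,40]]
  ]
}}

```text
clock: 1.27
tcp_pos: [0.4709, -0.4524, 0.2221]
tcp_rot: [[-0.001, 0.613, -0.79], [0.001, -0.79, -0.613], [-1.0, -0.001, 0.0]]
force: [-1.2, -0.2, 0.1]
finger_gap: 0.0404
```

```bash
python3 - <<'E'
from h import *
o=robot.get_obs(); print(o['clock'],o['tcp_pos'],o['tcp_rot'].round(3),o['qpos'].round(2),o['force'],o['finger_gap'])
b=robot.snapshot('scene');crop('scene','c2.png',215,150,140,100,5.5,b)
E
```

```text
1.2667 [ 0.47086865 -0.45239592  0.22207901] [[-0.001  0.613 -0.79 ]
 [ 0.001 -0.79  -0.613]
 [-1.    -0.001  0.   ]] [ 0.85  0.44 -0.21  1.58  0.1   1.13 -0.29] [-1.2180731  -0.23976321  0.1499539 ] 0.04035639349141257
```

View pics/c2.png

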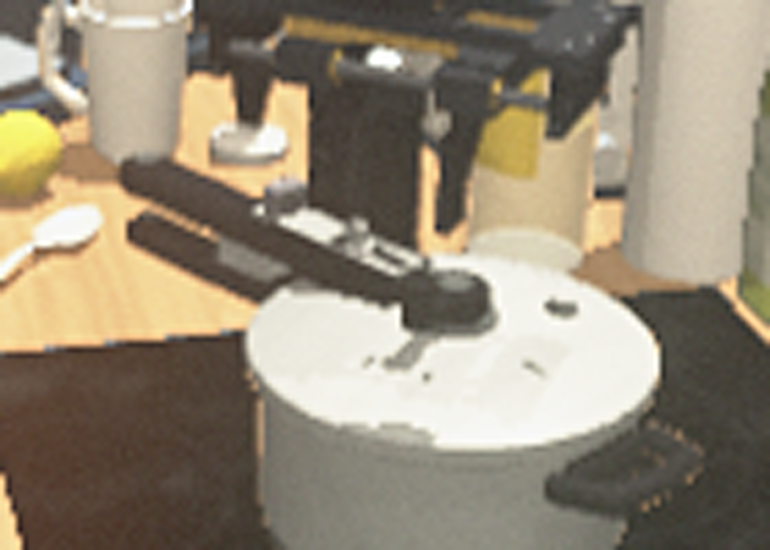

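The lid, handle and tab are clear, and the dark post stands left of the hub at about crop (417, 280–330), which puts its top near z=0.165.

```bash
python3 - <<'E'
from h import *
for z in(.145,.155,.165): print(z,px2w('top',312.6,179.6,z),px2w('top',303.2,169,z))
E
```

```text
0.145 [ 0.50339627 -0.43105034  0.145     ] [ 0.53564777 -0.40395978  0.145     ]
0.155 [ 0.50123185 -0.42952626  0.155     ] [ 0.53324239 -0.40263811  0.155     ]
0.165 [ 0.49906743 -0.42800218  0.165     ] [ 0.530837   -0.40131643  0.165     ]
```

Emit:
{"fn": "jog_arm", "kwargs": {
  "rows": [
    [[0,-0.7,-36.8,0,0,0,42],[20,0,0,0,0,0,42],[20,0,0,0,0,0,42],[12,0,0,0,0,0,42],[0,0,0,0,0,0,42]]
  ]
}}

```text
clock: 1.73
tcp_pos: [0.4978, -0.4283, 0.1672]
tcp_rot: [[-0.005, 0.614, -0.789], [0.004, -0.789, -0.614], [-1.0, -0.006, 0.002]]
force: [0.1, -0.3, 0.6]
finger_gap: 0.0419
```

Emit:
{"fn": "jog_arm", "kwargs": {
  "rows": [
    [[10,0,0,0,0,0,42],[10,0,0,0,0,0,42],[0,0,0,0,0,0,42],[0,0,0,0,0,0,42]]
  ]
}}

```text
clock: 2.07
tcp_pos: [0.4995, -0.4293, 0.1503]
tcp_rot: [[-0.0, 0.615, -0.789], [0.0, -0.789, -0.615], [-1.0, -0.001, 0.0]]
force: [0.1, -0.7, 0.7]
finger_gap: 0.0418
```

Emit:
{"fn": "jog_arm", "kwargs": {
  "rows": [
    [[0,0,0,0,0,0,10],[0,0,0,0,0,0,10],[0,0,0,0,0,0,10],[0,0,0,0,0,0,10],[0,0,0,0,0,0,10]]
  ]
}}

```text
clock: 2.48
tcp_pos: [0.4995, -0.4291, 0.1509]
tcp_rot: [[-0.001, 0.615, -0.788], [0.0, -0.788, -0.615], [-1.0, -0.001, 0.0]]
force: [-3.4, 1.0, 1.7]
finger_gap: 0.0167
```

Emit:
{"fn": "jog_arm", "kwargs": {
  "rows": [
    [[0,0,0,0,0,0,20],[0,0,0,0,0,0,20],[0,5.4,-0.3,-0.12,0,0,20],[0,5.4,-0.3,-0.12,0,0,20]]
  ]
}}

```text
clock: 2.82
tcp_pos: [0.5065, -0.4363, 0.1506]
tcp_rot: [[-0.002, 0.789, -0.615], [0.001, -0.615, -0.789], [-1.0, -0.002, 0.001]]
force: [-2.7, 1.3, 1.5]
finger_gap: 0.0198
```

Emit:
{"fn": "jog_arm", "kwargs": {
  "rows": [
    [[0,5.4,-0.3,-0.12,0,0,20],[0,5.4,-0.3,-0.12,0,0,20],[0,5.4,-0.3,-0.12,0,0,20],[0,0,0,0,0,0,20]]
  ]
}}

```text
clock: 3.15
tcp_pos: [0.5212, -0.4454, 0.1503]
tcp_rot: [[-0.001, 0.953, -0.302], [-0.0, -0.302, -0.953], [-1.0, -0.001, 0.0]]
force: [-0.3, -0.4, -0.6]
finger_gap: 0.0199
```

Emit:
{"fn": "jog_arm", "kwargs": {
  "rows": [
    [[0,5.4,-0.3,-0.12,0,0,20],[0,5.4,-0.3,-0.12,0,0,20],[0,5.4,-0.3,-0.12,0,0,20],[0,0,0,0,0,0,20]]
  ]
}}

```text
clock: 3.48
tcp_pos: [0.5374, -0.4474, 0.1503]
tcp_rot: [[-0.0, 0.999, 0.051], [-0.0, 0.051, -0.999], [-1.0, -0.0, 0.0]]
force: [-1.6, -1.1, -0.1]
finger_gap: 0.0202
```

Emit:
{"fn": "jog_arm", "kwargs": {
  "rows": [
    [[0,3,-0.1,-0.06,0,0,20],[0,0,0,0,0,0,20]]
  ]
}}

```text
clock: 3.65
tcp_pos: [0.5401, -0.4469, 0.1503]
tcp_rot: [[-0.001, 0.994, 0.108], [-0.0, 0.108, -0.994], [-1.0, -0.001, 0.0]]
force: [-0.6, -1.3, -0.6]
finger_gap: 0.0202
```

Emit:
{"fn": "jog_arm", "kwargs": {
  "rows": [
    [[0,2,-0.1,-0.03,0,0,20],[0,0,0,0,0,0,20]]
  ]
}}

```text
clock: 3.82
tcp_pos: [0.5423, -0.4464, 0.1505]
tcp_rot: [[-0.0, 0.99, 0.14], [-0.0, 0.14, -0.99], [-1.0, -0.0, 0.0]]
force: [-2.3, -1.2, -0.1]
finger_gap: 0.0203
```

Emit:
{"fn": "jog_arm", "kwargs": {
  "rows": [
    [[0,2,0,-0.03,0,0,20],[0,0,0,0,0,0,20]]
  ]
}}

```text
clock: 3.98
tcp_pos: [0.5447, -0.4458, 0.1506]
tcp_rot: [[0.0, 0.985, 0.171], [-0.0, 0.171, -0.985], [-1.0, 0.0, 0.0]]
force: [-1.0, -2.1, -0.0]
finger_gap: 0.0199
```

Emit:
{"fn": "jog_arm", "kwargs": {
  "rows": [
    [[0,1.5,0,-0.03,0,0,20],[0,0,0,0,0,0,20]]
  ]
}}

```text
clock: 4.15
tcp_pos: [0.5457, -0.4456, 0.1505]
tcp_rot: [[-0.001, 0.98, 0.2], [-0.0, 0.2, -0.98], [-1.0, -0.001, -0.0]]
force: [-2.5, -1.3, 0.8]
finger_gap: 0.0202
```

Emit:
{"fn": "jog_arm", "kwargs": {
  "rows": [
    [[0,1.5,0,-0.03,0,0,20],[0,0,0,0,0,0,20]]
  ]
}}

```text
clock: 4.32
tcp_pos: [0.5457, -0.4454, 0.1504]
tcp_rot: [[-0.004, 0.973, 0.229], [0.001, 0.229, -0.973], [-1.0, -0.004, -0.001]]
force: [-6.5, -0.8, 0.9]
finger_gap: 0.0203
```

Emit:
{"fn": "jog_arm", "kwargs": {
  "rows": [
    [[0,-2.5,0,0,0,0,42],[0,0,0,0,0,0,42],[-20,0,0,0,0,0,42],[-30,0,0,0,0,0,42],[0,0,0,0,0,0,42]]
  ]
}}

```text
clock: 4.73
tcp_pos: [0.5493, -0.446, 0.207]
tcp_rot: [[0.011, 0.973, 0.23], [-0.005, 0.23, -0.973], [-1.0, 0.009, 0.007]]
force: [0.9, 0.6, 2.1]
finger_gap: 0.04
```

Emit:
{"fn": "jog_arm", "kwargs": {
  "rows": [
    [[0,-1.9,-36,-0.035,0,0,0],[0,-0.7,-36,0,0,0,0],[0,-0.7,-36,0,0,0,0],[0,-0.7,-36,0,0,0,0],[0,0,0,0,0,0,0]]
  ]
}}

```text
clock: 5.15
tcp_pos: [0.5046, -0.298, 0.2013]
tcp_rot: [[0.0, 0.962, 0.273], [0.004, 0.273, -0.962], [-1.0, 0.001, -0.004]]
force: [0.9, 1.2, -0.1]
finger_gap: 0.0162
```

```bash
python3 - <<'E'
from h import *
o=robot.get_obs(); print(o['clock'],o['tcp_pos'],o['tcp_rot'].round(3),o['force'])
a=robot.snapshot('top');b=robot.snapshot('scene')
k=lambda im,u,v:cv2.resize(im[v:v+100,u:u+140],(560,400),interpolation=cv2.INTER_CUBIC)[:, :]
im=np.hstack([cv2.resize(a[125:235,225:325],(400,440),interpolation=cv2.INTER_CUBIC),cv2.resize(b[150:260,220:320],(400,440),interpolation=cv2.INTER_CUBIC)])
im=cv2.convertScaleAbs(255*(im/255.)**.6)
cv2.imwrite('pics/c3.png',im)
E
```

```text
5.15 [ 0.5046409  -0.29796583  0.20132109] [[ 0.     0.962  0.273]
 [ 0.004  0.273 -0.962]
 [-1.     0.001 -0.004]] [ 0.9206968   1.20343943 -0.10799514]
```

View pics/c3.png

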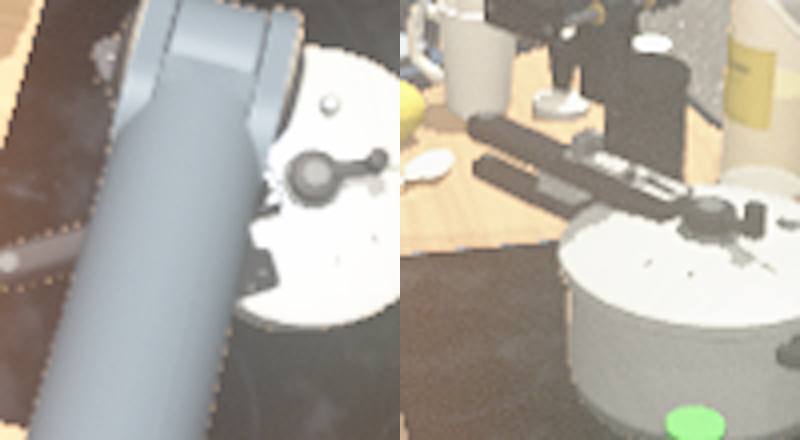

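The selector lever now points at vent, and the pin looks lower. I'm moving back 10 mm and descending between pin and tab.

Emit:
{"fn": "jog_arm", "kwargs": {
  "rows": [
    [[0,1,10,0,0,0,0],[0,0,0,0,0,0,0],[20,0,0,0,0,0,0],[20,0,0,0,0,0,0],[0,0,0,0,0,0,0]]
  ]
}}

```text
clock: 5.67
tcp_pos: [0.5058, -0.3179, 0.1566]
tcp_rot: [[-0.006, 0.965, 0.261], [0.004, 0.261, -0.965], [-1.0, -0.005, -0.005]]
force: [-0.4, -0.3, -1.1]
finger_gap: 0.0005
```

Emit:
{"fn": "jog_arm", "kwargs": {
  "rows": [
    [[6,0,0,0,0,0,0],[4,0,0,0,0,0,0],[2,0,0,0,0,0,0],[0,0,0,0,0,0,0]]
  ]
}}

```text
clock: 6.0
tcp_pos: [0.5083, -0.3173, 0.1487]
tcp_rot: [[0.0, 0.965, 0.264], [-0.0, 0.264, -0.965], [-1.0, 0.0, 0.0]]
force: [-0.7, -0.1, 1.6]
finger_gap: -0.0001
```

Emit:
{"fn": "jog_arm", "kwargs": {
  "rows": [
    [[0,0,-4,0,0,0,0],[0,0,-4,0,0,0,0],[0,0,-4,0,0,0,0],[0,0,0,0,0,0,0]]
  ]
}}

```text
clock: 6.33
tcp_pos: [0.505, -0.3041, 0.149]
tcp_rot: [[0.0, 0.964, 0.265], [0.0, 0.265, -0.964], [-1.0, 0.0, 0.0]]
force: [0.2, -0.3, 0.2]
finger_gap: -0.0
```

Emit:
{"fn": "jog_arm", "kwargs": {
  "rows": [
    [[0,0,-1,0,0,0,0],[0,0,-1,0,0,0,0],[0,0,0,0,0,0,0]]
  ]
}}

```text
clock: 6.58
tcp_pos: [0.5044, -0.3034, 0.1487]
tcp_rot: [[0.0, 0.965, 0.264], [-0.0, 0.264, -0.965], [-1.0, 0.0, 0.0]]
force: [-0.1, 0.8, 0.4]
finger_gap: 0.0007
```

Emit:
{"fn": "jog_arm", "kwargs": {
  "rows": [
    [[0,0,-1,0,0,0,0],[0,0,-1,0,0,0,0],[0,0,0,0,0,0,0]]
  ]
}}

```text
clock: 6.83
tcp_pos: [0.504, -0.3024, 0.1486]
tcp_rot: [[0.001, 0.965, 0.263], [-0.001, 0.263, -0.965], [-1.0, 0.0, 0.002]]
force: [0.8, -3.0, -0.6]
finger_gap: 0.0004
```

Emit:
{"fn": "jog_arm", "kwargs": {
  "rows": [
    [[0,0,-1,0,0,0,0],[0,0,0,0,0,0,0]]
  ]
}}

```text
clock: 7.0
tcp_pos: [0.504, -0.3024, 0.1487]
tcp_rot: [[0.002, 0.965, 0.263], [-0.003, 0.263, -0.965], [-1.0, 0.001, 0.003]]
force: [1.6, -4.2, -2.8]
finger_gap: 0.0002
```

Emit:
{"fn": "jog_arm", "kwargs": {
  "rows": [
    [[0,0,-1,0,0,0,0],[0,0,0,0,0,0,0]]
  ]
}}

```text
clock: 7.17
tcp_pos: [0.5039, -0.3023, 0.1487]
tcp_rot: [[0.003, 0.965, 0.263], [-0.004, 0.263, -0.965], [-1.0, 0.002, 0.004]]
force: [2.9, -5.9, -2.5]
finger_gap: 0.0006
```

Emit:
{"fn": "jog_arm", "kwargs": {
  "rows": [
    [[0,0,-1,0,0,0,0],[0,0,0,0,0,0,0]]
  ]
}}

```text
clock: 7.33
tcp_pos: [0.5038, -0.3017, 0.1488]
tcp_rot: [[0.003, 0.965, 0.262], [-0.004, 0.262, -0.965], [-1.0, 0.002, 0.005]]
force: [3.8, -6.7, -4.0]
finger_gap: 0.0005
```

Emit:
{"fn": "jog_arm", "kwargs": {
  "rows": [
    [[0,0,-1,0,0,0,0],[0,0,0,0,0,0,0]]
  ]
}}

```text
clock: 7.5
tcp_pos: [0.5035, -0.3009, 0.1487]
tcp_rot: [[0.003, 0.965, 0.262], [-0.004, 0.262, -0.965], [-1.0, 0.002, 0.005]]
force: [4.1, -7.1, -3.1]
finger_gap: 0.0001
```

Emit:
{"fn": "jog_arm", "kwargs": {
  "rows": [
    [[0,0,-0.7,0,0,0,0],[0,0,0,0,0,0,0]]
  ]
}}

```text
clock: 7.67
tcp_pos: [0.5033, -0.3002, 0.1488]
tcp_rot: [[0.003, 0.965, 0.262], [-0.004, 0.262, -0.965], [-1.0, 0.002, 0.005]]
force: [2.9, -7.4, -4.2]
finger_gap: 0.0002
```

Emit:
{"fn": "jog_arm", "kwargs": {
  "rows": [
    [[0,0,-0.7,0,0,0,0],[0,0,0,0,0,0,0]]
  ]
}}

```text
clock: 7.83
tcp_pos: [0.5031, -0.2996, 0.1488]
tcp_rot: [[0.003, 0.965, 0.262], [-0.004, 0.262, -0.965], [-1.0, 0.002, 0.005]]
force: [2.9, -7.2, -4.0]
finger_gap: 0.0008
```

Emit:
{"fn": "jog_arm", "kwargs": {
  "rows": [
    [[0,0,-0.7,0,0,0,0],[0,0,0,0,0,0,0]]
  ]
}}

```text
clock: 8.0
tcp_pos: [0.5029, -0.2989, 0.1488]
tcp_rot: [[0.003, 0.965, 0.262], [-0.004, 0.262, -0.965], [-1.0, 0.002, 0.005]]
force: [3.2, -7.8, -3.3]
finger_gap: 0.0008
```

Emit:
{"fn": "jog_arm", "kwargs": {
  "rows": [
    [[0,0,-0.7,0,0,0,0],[0,0,0,0,0,0,0]]
  ]
}}

```text
clock: 8.17
tcp_pos: [0.5028, -0.2982, 0.1488]
tcp_rot: [[0.003, 0.965, 0.262], [-0.004, 0.262, -0.965], [-1.0, 0.002, 0.005]]
force: [2.4, -6.7, -3.0]
finger_gap: 0.0003
```

Emit:
{"fn": "jog_arm", "kwargs": {
  "rows": [
    [[0,0,-1,0,0,0,0],[0,0,-1,0,0,0,0],[0,0,0,0,0,0,0]]
  ]
}}

```text
clock: 8.42
tcp_pos: [0.5021, -0.2962, 0.1487]
tcp_rot: [[0.003, 0.965, 0.262], [-0.004, 0.262, -0.965], [-1.0, 0.002, 0.005]]
force: [3.1, -7.3, -3.7]
finger_gap: 0.0002
```

Emit:
{"fn": "jog_arm", "kwargs": {
  "rows": [
    [[0,0,-1,0,0,0,0],[0,0,0,0,0,0,0]]
  ]
}}

```text
clock: 8.58
tcp_pos: [0.5019, -0.2953, 0.1488]
tcp_rot: [[0.003, 0.965, 0.262], [-0.004, 0.262, -0.965], [-1.0, 0.002, 0.005]]
force: [2.5, -7.5, -3.4]
finger_gap: 0.0006
```

Emit:
{"fn": "jog_arm", "kwargs": {
  "rows": [
    [[0,0,-1,0,0,0,0],[0,0,0,0,0,0,0]]
  ]
}}

```text
clock: 8.75
tcp_pos: [0.5016, -0.2943, 0.1487]
tcp_rot: [[0.003, 0.965, 0.262], [-0.004, 0.262, -0.965], [-1.0, 0.002, 0.005]]
force: [3.2, -7.4, -3.0]
finger_gap: 0.0003
```

Moved about 8 mm, still sliding at its drag force. Continuing in small checks.

Emit:
{"fn": "jog_arm", "kwargs": {
  "rows": [
    [[0,0,-1,0,0,0,0],[0,0,-1,0,0,0,0],[0,0,0,0,0,0,0]]
  ]
}}

```text
clock: 9.0
tcp_pos: [0.5011, -0.2924, 0.1488]
tcp_rot: [[0.003, 0.965, 0.262], [-0.004, 0.262, -0.965], [-1.0, 0.002, 0.005]]
force: [2.8, -6.6, -3.3]
finger_gap: 0.0004
```

Emit:
{"fn": "jog_arm", "kwargs": {
  "rows": [
    [[0,0,-1,0,0,0,0],[0,0,0,0,0,0,0]]
  ]
}}

```text
clock: 9.17
tcp_pos: [0.5008, -0.2914, 0.1488]
tcp_rot: [[0.003, 0.965, 0.262], [-0.004, 0.262, -0.965], [-1.0, 0.002, 0.005]]
force: [1.9, -8.0, -3.9]
finger_gap: 0.0007
```

Emit:
{"fn": "jog_arm", "kwargs": {
  "rows": [
    [[0,0,-1,0,0,0,0],[0,0,-1,0,0,0,0],[0,0,0,0,0,0,0]]
  ]
}}

```text
clock: 9.42
tcp_pos: [0.5002, -0.2895, 0.1487]
tcp_rot: [[0.003, 0.965, 0.262], [-0.004, 0.262, -0.965], [-1.0, 0.001, 0.005]]
force: [3.0, -7.0, -3.7]
finger_gap: 0.0001
```

Emit:
{"fn": "jog_arm", "kwargs": {
  "rows": [
    [[0,0,-1,0,0,0,0],[0,0,0,0,0,0,0]]
  ]
}}

```text
clock: 9.58
tcp_pos: [0.5, -0.2885, 0.1488]
tcp_rot: [[0.003, 0.965, 0.262], [-0.004, 0.262, -0.965], [-1.0, 0.001, 0.005]]
force: [2.7, -7.2, -4.0]
finger_gap: 0.0005
```

Emit:
{"fn": "jog_arm", "kwargs": {
  "rows": [
    [[0,0,-1,0,0,0,0],[0,0,-1,0,0,0,0],[0,0,0,0,0,0,0]]
  ]
}}

```text
clock: 9.83
tcp_pos: [0.4994, -0.2866, 0.1487]
tcp_rot: [[0.003, 0.965, 0.262], [-0.004, 0.262, -0.965], [-1.0, 0.001, 0.005]]
force: [3.1, -7.9, -3.8]
finger_gap: 0.0004
```

Emit:
{"fn": "jog_arm", "kwargs": {
  "rows": [
    [[0,0,-1,0,0,0,0],[0,0,0,0,0,0,0]]
  ]
}}

```text
clock: 10.0
tcp_pos: [0.4991, -0.2857, 0.1487]
tcp_rot: [[0.003, 0.965, 0.262], [-0.004, 0.262, -0.965], [-1.0, 0.001, 0.005]]
force: [2.2, -6.8, -3.8]
finger_gap: 0.0005
```

Now about 17 mm back.

Emit:
{"fn": "jog_arm", "kwargs": {
  "rows": [
    [[0,0,-1,0,0,0,0],[0,0,-1,0,0,0,0],[0,0,0,0,0,0,0]]
  ]
}}

```text
clock: 10.25
tcp_pos: [0.4986, -0.2837, 0.1488]
tcp_rot: [[0.003, 0.965, 0.262], [-0.004, 0.262, -0.965], [-1.0, 0.001, 0.005]]
force: [3.0, -7.2, -3.3]
finger_gap: 0.0001
```

Emit:
{"fn": "jog_arm", "kwargs": {
  "rows": [
    [[0,0,-1,0,0,0,0],[0,0,0,0,0,0,0]]
  ]
}}

```text
clock: 10.42
tcp_pos: [0.4983, -0.2828, 0.1487]
tcp_rot: [[0.002, 0.965, 0.262], [-0.004, 0.262, -0.965], [-1.0, 0.001, 0.005]]
force: [1.9, -7.9, -2.6]
finger_gap: 0.0001
```

Emit:
{"fn": "jog_arm", "kwargs": {
  "rows": [
    [[0,0,-1,0,0,0,0],[0,0,-1,0,0,0,0],[0,0,0,0,0,0,0]]
  ]
}}

```text
clock: 10.67
tcp_pos: [0.4982, -0.2824, 0.1488]
tcp_rot: [[0.004, 0.965, 0.262], [-0.007, 0.262, -0.965], [-1.0, 0.002, 0.007]]
force: [3.9, -10.6, -5.2]
finger_gap: 0.0001
```

Emit:
{"fn": "jog_arm", "kwargs": {
  "rows": [
    [[0,0,-1,0,0,0,0],[0,0,0,0,0,0,0]]
  ]
}}

```text
clock: 10.83
tcp_pos: [0.4982, -0.2823, 0.1489]
tcp_rot: [[0.005, 0.965, 0.261], [-0.008, 0.261, -0.965], [-1.0, 0.003, 0.009]]
force: [5.2, -11.2, -6.8]
finger_gap: 0.0004
```

The latch is firmly at its stop, about 21 mm back, with the force rising to 12 N in total. Backing off and lifting.

Emit:
{"fn": "jog_arm", "kwargs": {
  "rows": [
    [[0,0,9,0,0,0,0],[0,0,9,0,0,0,0],[-20,0,0,0,0,0,0],[-35,0,0,0,0,0,60],[0,0,0,0,0,0,60]]
  ]
}}

```text
clock: 11.25
tcp_pos: [0.5053, -0.2946, 0.2092]
tcp_rot: [[0.008, 0.965, 0.264], [-0.003, 0.264, -0.965], [-1.0, 0.007, 0.005]]
force: [1.9, -0.1, 1.8]
finger_gap: 0.0071
```

Emit:
{"fn": "jog_arm", "kwargs": {
  "rows": [
    [[0,0,-35,0,0,0,60],[0,0,-35,0,0,0,60],[0,0,-30,0,0,0,60],[0,0,0,0,0,0,60],[0,0,0,0,0,0,60]]
  ]
}}

```text
clock: 11.67
tcp_pos: [0.4754, -0.1956, 0.204]
tcp_rot: [[0.0, 0.964, 0.268], [-0.0, 0.268, -0.964], [-1.0, 0.0, 0.0]]
force: [-0.4, -0.8, 0.5]
finger_gap: 0.0394
```

```bash
python3 - <<'E'
from h import *
o=robot.get_obs(); p=o['tcp_pos']; print(p,o['tcp_rot'].round(3),o['finger_gap'])
C=np.array([.535,-.404]);h=np.array([np.cos(np.radians(105.3)),np.sin(np.radians(105.3))]);q=np.array([h[1],-h[0]])
print('along,across',(p[:2]-C)@h,(p[:2]-C)@q)
b=robot.snapshot('scene');a=robot.snapshot('top')
im=np.hstack([cv2.resize(a[125:235,215:325],(400,400),interpolation=cv2.INTER_CUBIC),cv2.resize(b[150:250,205:305],(400,400),interpolation=cv2.INTER_CUBIC)])
cv2.imwrite('pics/c4.png',cv2.convertScaleAbs(255*(im/255.)**.6))
E
```

```text
[ 0.47539084 -0.19561742  0.20398735] [[ 0.     0.964  0.268]
 [-0.     0.268 -0.964]
 [-1.     0.     0.   ]] 0.03941628947739439
along,across 0.21672621014377344 -0.0025099136660004283
```

View pics/c4.png

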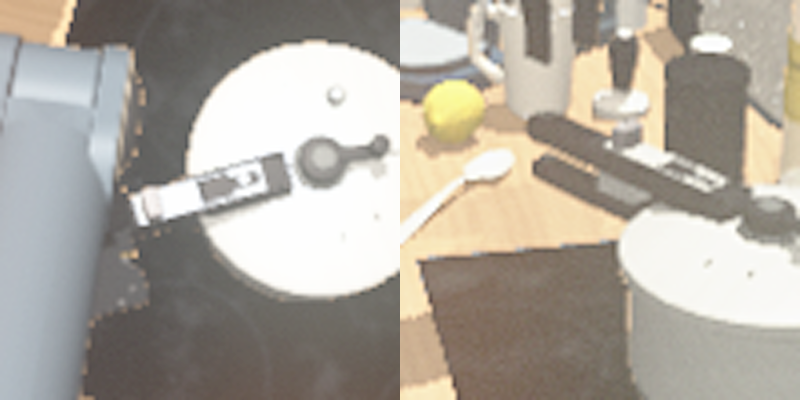

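The latch has slid back, the lid is closed and the gripper is over the handle. Descending to grip it.

Emit:
{"fn": "jog_arm", "kwargs": {
  "rows": [
    [[0,2,16,0,0,0,60],[0,0,0,0,0,0,60],[25,0,0,0,0,0,60],[25,0,0,0,0,0,60],[0,0,0,0,0,0,60]]
  ]
}}

```text
clock: 12.18
tcp_pos: [0.4785, -0.2132, 0.1493]
tcp_rot: [[-0.008, 0.965, 0.262], [0.004, 0.262, -0.965], [-1.0, -0.007, -0.006]]
force: [-1.6, 0.1, -0.7]
finger_gap: 0.0597
```

Emit:
{"fn": "jog_arm", "kwargs": {
  "rows": [
    [[14,0,0,0,0,0,60],[14,0,0,0,0,0,60],[12,0,0,0,0,0,60],[0,0,0,0,0,0,60]]
  ]
}}

```text
clock: 12.52
tcp_pos: [0.4804, -0.2129, 0.1119]
tcp_rot: [[-0.003, 0.965, 0.263], [0.002, 0.263, -0.965], [-1.0, -0.003, -0.002]]
force: [-0.2, 0.4, 0.9]
finger_gap: 0.06
```

Emit:
{"fn": "jog_arm", "kwargs": {
  "rows": [
    [[0,0,0,0,0,0,28],[0,0,0,0,0,0,28],[0,0,0,0,0,0,28],[0,0,0,0,0,0,28]]
  ]
}}

```text
clock: 12.85
tcp_pos: [0.4821, -0.2127, 0.1144]
tcp_rot: [[0.001, 0.965, 0.264], [-0.001, 0.264, -0.965], [-1.0, 0.001, 0.001]]
force: [0.1, 0.8, -0.7]
finger_gap: 0.0406
```

Emit:
{"fn": "jog_arm", "kwargs": {
  "rows": [
    [[0,0,0,0,0,0,32],[0,0,0,0,0,0,32],[0,-3,0,-0.015,0,0,32],[0,-3,0,-0.015,0,0,32],[0,0,0,0,0,0,32]]
  ]
}}

```text
clock: 13.27
tcp_pos: [0.4781, -0.2136, 0.1142]
tcp_rot: [[0.006, 0.956, 0.294], [0.0, 0.294, -0.956], [-1.0, 0.006, 0.001]]
force: [5.7, 0.8, -2.8]
finger_gap: 0.0322
```

Emit:
{"fn": "jog_arm", "kwargs": {
  "rows": [
    [[0,-5.9,0.1,-0.03,0,0,32],[0,0,0,0,0,0,32]]
  ]
}}

```text
clock: 13.43
tcp_pos: [0.4723, -0.2154, 0.1144]
tcp_rot: [[0.006, 0.946, 0.323], [0.0, 0.323, -0.946], [-1.0, 0.006, 0.001]]
force: [4.9, 1.8, -1.4]
finger_gap: 0.0321
```

Moving freely at the 5 N seal drag. Continuing.

Emit:
{"fn": "jog_arm", "kwargs": {
  "rows": [
    [[0,-7.9,0.2,-0.04,0,0,32],[0,-7.9,0.2,-0.04,0,0,32],[0,-7.9,0.2,-0.04,0,0,32],[0,0,0,0,0,0,32]]
  ]
}}

```text
clock: 13.77
tcp_pos: [0.4491, -0.2249, 0.1143]
tcp_rot: [[0.003, 0.901, 0.433], [-0.0, 0.433, -0.901], [-1.0, 0.003, 0.001]]
force: [2.3, 1.2, 1.3]
finger_gap: 0.0319
```

Emit:
{"fn": "jog_arm", "kwargs": {
  "rows": [
    [[0,-7.9,0.2,-0.04,0,0,32],[0,-7.9,0.2,-0.04,0,0,32],[0,-7.9,0.2,-0.04,0,0,32],[0,-7.9,0.2,-0.04,0,0,32],[0,0,0,0,0,0,32]]
  ]
}}

```text
clock: 14.18
tcp_pos: [0.4217, -0.2412, 0.1142]
tcp_rot: [[0.002, 0.822, 0.57], [-0.0, 0.57, -0.822], [-1.0, 0.002, 0.001]]
force: [2.0, 1.0, 1.2]
finger_gap: 0.0323
```

Emit:
{"fn": "jog_arm", "kwargs": {
  "rows": [
    [[0,-7.9,0.2,-0.04,0,0,32],[0,-7.9,0.2,-0.04,0,0,32],[0,0,0,0,0,0,32]]
  ]
}}

```text
clock: 14.43
tcp_pos: [0.409, -0.2507, 0.1139]
tcp_rot: [[0.001, 0.774, 0.633], [-0.0, 0.633, -0.774], [-1.0, 0.001, 0.001]]
force: [1.8, 1.0, 1.2]
finger_gap: 0.0322
```

Emit:
{"fn": "jog_arm", "kwargs": {
  "rows": [
    [[0,-7.9,0.2,-0.04,0,0,32],[0,-4,0.1,-0.02,0,0,32],[0,0,0,0,0,0,32]]
  ]
}}

```text
clock: 14.68
tcp_pos: [0.4003, -0.2583, 0.1139]
tcp_rot: [[0.001, 0.735, 0.678], [0.0, 0.678, -0.735], [-1.0, 0.001, 0.001]]
force: [2.8, 2.3, 1.4]
finger_gap: 0.0325
```

Emit:
{"fn": "jog_arm", "kwargs": {
  "rows": [
    [[0,-4,0.1,-0.02,0,0,32],[0,0,0,0,0,0,32]]
  ]
}}

```text
clock: 14.85
tcp_pos: [0.3975, -0.2609, 0.1138]
tcp_rot: [[0.001, 0.721, 0.693], [0.0, 0.693, -0.721], [-1.0, 0.001, 0.001]]
force: [3.9, 1.2, 1.4]
finger_gap: 0.0317
```

Emit:
{"fn": "jog_arm", "kwargs": {
  "rows": [
    [[0,-3,0.1,-0.015,0,0,32],[0,0,0,0,0,0,32]]
  ]
}}

```text
clock: 15.02
tcp_pos: [0.3954, -0.263, 0.1138]
tcp_rot: [[0.001, 0.71, 0.704], [0.0, 0.704, -0.71], [-1.0, 0.001, 0.001]]
force: [3.7, 2.2, 2.6]
finger_gap: 0.0326
```

Emit:
{"fn": "jog_arm", "kwargs": {
  "rows": [
    [[0,-3,0.1,-0.015,0,0,32],[0,0,0,0,0,0,32]]
  ]
}}

```text
clock: 15.18
tcp_pos: [0.3931, -0.2653, 0.1137]
tcp_rot: [[0.001, 0.699, 0.715], [0.0, 0.715, -0.699], [-1.0, 0.001, 0.0]]
force: [3.4, 2.4, 1.4]
finger_gap: 0.0321
```

Emit:
{"fn": "jog_arm", "kwargs": {
  "rows": [
    [[0,-2,0,-0.01,0,0,32],[0,0,0,0,0,0,32]]
  ]
}}

```text
clock: 15.35
tcp_pos: [0.3931, -0.2656, 0.1137]
tcp_rot: [[0.004, 0.692, 0.722], [0.002, 0.722, -0.692], [-1.0, 0.004, 0.002]]
force: [7.3, 5.6, -1.8]
finger_gap: 0.032
```

At the stop. Relieving, opening, lifting clear and retreating.

Emit:
{"fn": "jog_arm", "kwargs": {
  "rows": [
    [[0,2,0,0,0,0,55],[0,0,0,0,0,0,55],[0,0,0,0,0,0,55],[0,0,0,0,0,0,55],[0,0,0,0,0,0,55]]
  ]
}}

```text
clock: 15.77
tcp_pos: [0.3917, -0.266, 0.1133]
tcp_rot: [[-0.001, 0.692, 0.722], [-0.0, 0.722, -0.692], [-1.0, -0.001, -0.001]]
force: [0.1, 0.0, 0.5]
finger_gap: 0.0527
```

Emit:
{"fn": "jog_arm", "kwargs": {
  "rows": [
    [[-20,0,0,0,0,0,55],[-30,0,0,0,0,0,55],[-35,0,0,0,0,0,55],[-35,0,0,0,0,0,55],[0,0,0,0,0,0,55]]
  ]
}}

```text
clock: 16.18
tcp_pos: [0.3959, -0.2674, 0.2398]
tcp_rot: [[0.009, 0.692, 0.722], [-0.008, 0.722, -0.692], [-1.0, 0.0, 0.012]]
force: [0.8, 0.0, 0.9]
finger_gap: 0.0549
```

Emit:
{"fn": "jog_arm", "kwargs": {
  "rows": [
    [[-30,0,0,0,0,0,55],[-30,0,0,0,0,0,55],[0,0,0,0,0,0,55],[0,0,0,0,0,0,55]]
  ]
}}

```text
clock: 16.52
tcp_pos: [0.393, -0.2662, 0.2948]
tcp_rot: [[0.002, 0.692, 0.722], [-0.003, 0.722, -0.692], [-1.0, -0.001, 0.003]]
force: [-1.0, -0.5, -0.7]
finger_gap: 0.0548
```

```bash
python3 - <<'E'
from h import *
o=robot.get_obs(); print(o['clock'],o['tcp_pos'],o['force'])
b=robot.snapshot('scene');a=robot.snapshot('top')
im=np.hstack([cv2.resize(a[125:245,210:330],(400,400),interpolation=cv2.INTER_CUBIC),cv2.resize(b[140:270,200:330],(400,400),interpolation=cv2.INTER_CUBIC)])
cv2.imwrite('pics/c5.png',cv2.convertScaleAbs(255*(im/255.)**.6))
E
```

```text
16.5167 [ 0.39295715 -0.26623063  0.29480077] [-1.04355698 -0.48035308 -0.70377523]
```

View pics/c5.png

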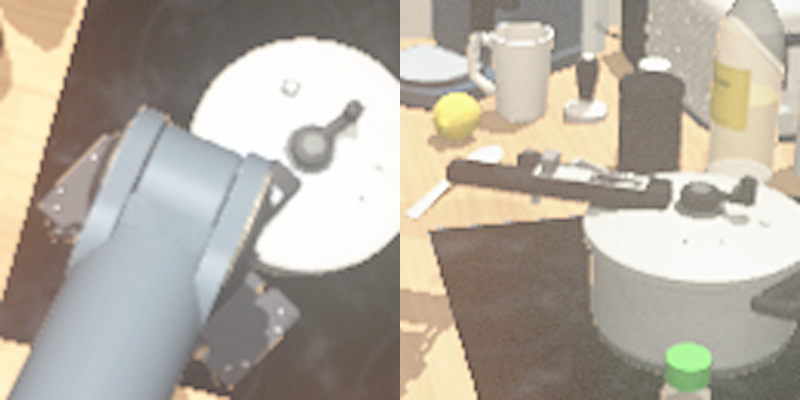

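The lid has swung about 30°, the lever is still opposite the handle on vent, and the jar, lemon and spoon haven't moved. Handing in.

```bash
python3 -c "
from cell import robot
print(robot.job_done())"
```

```text
the job is handed in; nothing more can be done
None
```

The cooker is open and the job is handed in, at about 16.6 s of the 72 s allowed; no verdict was reported.

- **Selector:** I turned the lever to vent until it met its stop, with about 6.5 N on the tool. In the last picture it still points away from the handle, on vent.
- **Latch:** It slid back about 21 mm at its normal drag of around 8 N, then stopped firmly. The total force there was about 12–13 N, so roughly 4–6 N against the stop. The pin did not hang up, so I did not need to press it.
- **Lid:** I swung the handle anticlockwise to its stop, about 0.52 rad by my estimate from the tool position. I then released it and lifted the gripper clear, with the force reading back near zero.
- **Bystanders:** In the last picture the jar, lemon and spoon look unmoved. I judged this by eye and did not measure it.

My two early estimates of the pot's centre differed by about 6 mm. I used the one that agreed with the pin and tab, and the contact positions bore it out. No check failed.

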